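Trim the counting scale's needle

ROBOT

A 6-joint arm with a two-finger parallel gripper is mounted at the origin on the work surface. World frame = base frame: x ahead of the robot, y to its left, z up, the work surface at z = 0. Lengths are in mm, angles in rad, forces in N, time in s.
With the tool pointing down it reaches from about 300 to 1000 mm from the base axis. Payload 5.1 kg.
Tool frame: the origin (TCP) lies at the very end of the fingers, on their centre line; the grasp point (between the pads) lies 19 mm behind it (hold_point_z is the z of the grasp point in the tool frame, in mm); z points along the fingers, y is the line along which they close (so a half turn about z gives the same grasp; the last joint's range is limited). The gripper opens to 95 mm and grips with 3 to 60 N. Pads are 20 mm wide; open, the fingers measure 119 mm over their backs; the gripper's body (75 mm by 180 mm) begins 59 mm behind the grasp point.
Start: joints at [-1.261, 0.124, 1.65, -0, 1.367, -0.083], TCP at [248.772, -600.497, 214.656] pointing down, gripper open.
Joint ranges: [-2.61, 2.61], [-1.02, 2.33], [0.03, 2.71], [-1.35, 4.49], [0.32, 2.68], [-2.91, 2.91]. Speed limits (rad/s): [2.57, 2.57, 3.14, 3.14, 3.14, 3.14].

INTERFACE

Orientations are given as [roll, pitch, yaw] about the fixed x, y, z axes, in that order (R = Rz(yaw) Ry(pitch) Rx(roll)).
In Python, from rig import * gives the robot as it stands. The module is installed in compiled form; this text tells all that it offers.
- The arm moves only by the tool move_arm, never from a script. Its arguments are lists of equal length, an entry for each row: "rotation": the turn, a rotation vector about the world's x, y, z in rad, a list of three; "travel": the shift along the world's x, y, z in cm, a list of three; "jaw": the opening, from 0 (shut) to 1 (fully open). In form: {"rotation": [[wx, wy, wz], ...], "travel": [[dx, dy, dz], ...], "jaw": [jaw, ...]}. A call has 1 to 5 rows; each row is the pose to reach, as a shift and turn from the pose commanded when the call began; what a row does not reach only later rows make up. A row lasts 1/8 s, in which the tool goes at most 62.5 mm and 10.7 degrees, less where a joint would pass 70% of its speed; a pose out of reach is approached as far as the arm can. A call with a gripper value outside its range is refused whole. The fingers move at their own pace and stop on an object; "force" is the grip in N (left out, the last holds). Time passes only in rows, so rows that repeat a pose let the fingers close. It gives the time, the measured TCP pose, the force, the opening and the grip force at its end, in the units of the state.
- sense(): the state, without advancing time (a new reading comes with each control period).
- read_camera(name): name is "side" or "top"; returns a dict with "pixels" (420x560x3 uint8, red, green, blue), "vfov" (degrees; the focal length in pixels is half the picture's height over the tangent of half this angle, whatever the lens; pixels are square), "cx", "cy" (the principal point, pixels), "world_to_cam" (4x4, takes a point from world to camera coordinates). Camera axes: x right, y down, z forward; pixel columns grow to the right and rows downward; lengths in mm; the calibration is good to about 2 mm. A picture is of the moment at which its call begins. There is no depth.
- finish_job(): hands the job in; it is judged then, once.
The state is a dict: "clock": time; "joints": joint angles; "qd": joint speeds; "joint_torque": joint torques, N m; "eef_pos": TCP position; "tcp_rot": TCP orientation; "wrist_force": force on the tool from outside, world axes, zero at the start; "moment": the same for the moment, N m; "grip_width": finger opening in mm; "grasp_force": force on a finger pad.
Only numpy, scipy, OpenCV 4.12 (cv2) and the standard library are available. Lean on these libraries where they do the work, as an engineer would, in place of code of your own. Each camera call takes 0.05 s, during which the arm holds its last target. There are 200 camera calls.

TASK

In the parts store, the counting scale's needle has drifted: take the orange plastic tuning tool from its stand, seat its blade in the slot of the brass trimmer screw on the console and turn the screw until the red needle lies over the blue set pointer. Then draw the tool out and put it back upright, fully home in its stand. Work gently: the trimmer breaks under more than 15 N, touch the console with nothing but the tool, and leave the parts lying around where they are.

Things in the scene. Friction and masses are not known exactly. Their poses are not given: they have to be found in the camera images.
- console: Grey fixed scale console, 150 (x) x 200 (y) x 50 mm high. Origin: centre of its underside. Trimmer screw on top at x = -45 mm, y = 0. Towards +x a flat white meter face with red needle and blue set pointer, both turning about x = 1 mm, y = 0. The slot's direction is console yaw + screw angle + an unknown offset of up to 0.6 rad either way (differs per console; find by feel or by looking).
- screw_top (a point): Centre of the brass trimmer screw's top at rest, 62 mm above the bench; fixed to the console, does not turn. Head 19 mm across, standing 12 mm proud; a straight slot 5 mm wide, 6 mm deep runs right across. The head is sprung: it yields straight down by at most 2 mm (2.5 N to start, 5 N at the end), then is rigid. Tool on trimmer or console: under 15 N. z axis up.
- screw (a joint): Angle of the screw and equally of the red needle (geared 1 to 1, same sense), rad, counter-clockwise positive from above, limits -1.5 to 1.5. At 0 the needle points along the console's +x. It stays where it is left; turning takes 0.03 N m. It does not give the slot's direction exactly: see the console.
- index (a joint): Angle of the blue set pointer in rad, same zero and direction as the needle. It is fixed during the work: the needle must be brought to this angle (within 0.07 rad).
- needle_tip (a point): Point on the thin red needle 50 mm from its pivot; x axis along the needle.
- index_mark (a point): Point on the blue set pointer (a wide blade under the needle) 40 mm from the same pivot; x axis along the pointer.
- tool: Tuning tool, 110 mm, 40 g, point down in the stand. Origin: middle of the blade's lower edge; z up along it. Blade 11 mm wide along x, 2.6 mm thick along y (1.6 in the lowest 3 mm), 8 mm long; white shank 8 mm thick to z = 38; black collar 24 mm across, z = 38 to 44; orange square handle 20 x 20 mm, sides along x and y, z = 44 to 110, white stripe on top along x.
- blade_tip (a point): The middle of the blade's lower edge, same as the tool's origin; axes as the tool's.
- stand: Fixed blue block 70 x 70 x 50 mm high with a vertical round hole in the middle, 16 mm in diameter and 48 mm deep, bevelled mouth. Origin: centre of its underside. The tool is home when its collar rests on the block's top, its tip then 12 mm above the bench.
- bin: Bystander: blue open parts bin, 130 x 110 x 60 mm, with small fittings in it. Origin: centre of its underside.
- fitting: Bystander: brass hose fitting, 32 mm across, 30 mm high. Origin: centre of its underside.
- bushing: Bystander: black plastic bushing (ring), 36 mm across, 22 mm high. Origin: centre of its underside.

How it is judged:
By the outcome, as a careful person would: the job done as asked, in the order asked, and still so for the second after the job is handed in, with the robot touching nothing.
It also fails if it takes over 72 s, if anything falls off the work surface, if the arm or the gripper's body presses on something with over 40 N, if the wrist force passes 120 N, or if a joint passes its speed limit or range.

## Working session

There is one attempt and no reset: what is moved stays moved. The work goes in short steps, Python scripts to look and compute and a tool call to move; the robot and the scene stay as the last step left them, time stands still between calls to the robot, and variables do not carry over. Pictures are saved under pics/ and viewed, at most 10 in all, crops included, and the job is handed in when it is done.

Besides the shell and the picture viewer there is one more tool, called as name(argument=value, ...) on one line, values as JSON. move_arm: Moves the arm, as the interface text tells. Its arguments: {"type":"object","properties":{"rotation":{"type":"array"},"travel":{"type":"array"},"jaw":{"type":"array"},"force":{"type":"number"}},"required":["rotation","travel","jaw"]}

```bash
mkdir -p pics; cat > h.py <<'E'
from rig import *
import numpy as np, cv2
def cam(n):
    c=read_camera(n); c['f']=c['pixels'].shape[0]/2/np.tan(np.radians(c['vfov'])/2); return c
def ray(c,u,v):
    T=np.array(c['world_to_cam']);R=T[:3,:3];o=-R.T@T[:3,3]
    return o,R.T@np.array([(u-c['cx'])/c['f'],(v-c['cy'])/c['f'],1])
def onz(c,u,v,z):
    o,d=ray(c,u,v); return o+d*(z-o[2])/d[2]
def proj(c,p):
    T=np.array(c['world_to_cam']);q=T[:3,:3]@np.array(p)+T[:3,3]
    return c['cx']+c['f']*q[0]/q[2],c['cy']+c['f']*q[1]/q[2]
def save(c,n): cv2.imwrite('pics/'+n,c['pixels'][:,:,::-1])
E
python3 - <<'E'
from h import *
print(sense())
a=cam('top');b=cam('side')
im=np.vstack([a['pixels'],b['pixels']])
save(a,'t0.png');save(b,'s0.png')
for c in(a,b):print(c['f'],c['cx'],c['cy'],ray(c,0,0)[0],np.round(c['world_to_cam'],3))
E
```

```text
{'clock': 0.0, 'joints': array([-1.26058267e+00,  1.24512593e-01,  1.65161078e+00,  2.83211571e-06,
        1.36748993e+00, -8.25922909e-02]), 'qd': array([-0.00110967,  0.00073196, -0.00052216,  0.00075501, -0.00167754,
       -0.00138641]), 'joint_torque': array([-6.99023221e-04, -4.17596662e+01, -3.59934890e+01,  7.73231545e-02,
        4.89749608e-02, -1.68506472e-04]), 'eef_pos': array([ 248.59892722, -599.91751926,  213.41956283]), 'tcp_rot': array([-3.13957912e+00, -1.69463881e-04,  3.92805205e-01]), 'wrist_force': array([-0.92007527, -0.93446763,  0.29641561]), 'moment': array([-0.01498572, -0.00182796, -0.04501873]), 'grasp_force': 0.0, 'grip_width': 94.89849238737214}
455.8678273495196 278.58670786518746 218.0330650837271 [534.39648518 -11.72800701 843.83544255] [[-2.20000e-02 -1.00000e+00 -2.30000e-02  1.90750e+01]
 [-9.95000e-01  2.40000e-02 -1.02000e-01  6.17588e+02]
 [ 1.02000e-01  2.00000e-02 -9.95000e-01  7.84854e+02]
 [ 0.00000e+00  0.00000e+00  0.00000e+00  1.00000e+00]]
451.3439591966695 279.18994729122835 203.95191616755724 [ 324.67643825 -576.11005897  601.9140242 ] [[ 8.84000e-01 -4.67000e-01  2.00000e-02 -5.68105e+02]
 [-2.80000e-01 -5.64000e-01 -7.76000e-01  2.33228e+02]
 [ 3.74000e-01  6.81000e-01 -6.30000e-01  6.49984e+02]
 [ 0.00000e+00  0.00000e+00  0.00000e+00  1.00000e+00]]
```

View pics/t0.png

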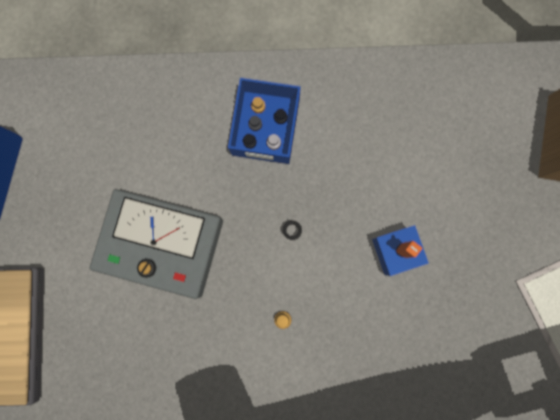

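View pics/s0.png

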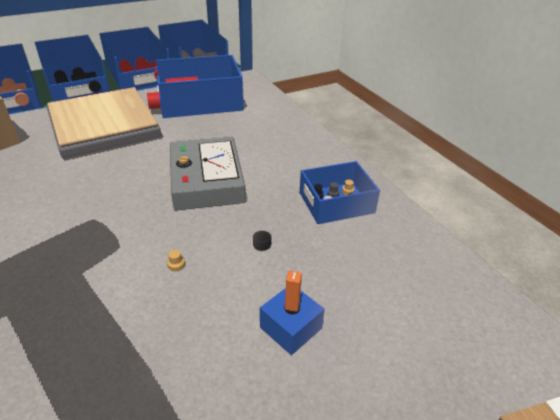

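The top view shows the console around (155,243), screw at (147,268), needle pivot near (154,242), and the stand at (402,250) with the tool's handle top at (413,249). The side view shows the tool standing at (293,290), the screw at (184,161), the fitting at (176,260) and the bushing at (262,240).

```bash
cat > m.py <<'E'
from h import *
def crop(c,u0,v0,w,h,s): return cv2.resize(c['pixels'][v0:v0+h,u0:u0+w],(w*s,h*s),interpolation=cv2.INTER_CUBIC)
def comp(m):
    n,l,st,ce=cv2.connectedComponentsWithStats(m.astype(np.uint8)); return l,st,ce
def masks(c):
    h=cv2.cvtColor(c['pixels'],cv2.COLOR_RGB2HSV).astype(int);H,S,V=h[...,0],h[...,1],h[...,2]
    return dict(orange=((H<12)|(H>175))&(S>140)&(V>90),blue=(H>105)&(H<125)&(S>120),brass=(H>10)&(H<25)&(S>100)&(V>100),red=((H<8)|(H>170))&(S>70),white=(S<50)&(V>170))
E
python3 - <<'E'
from m import *
a=cam('top');b=cam('side')
A=crop(a,85,185,140,115,4);B=crop(a,365,215,70,65,4)
C=crop(b,165,130,90,80,4);D=crop(b,250,255,90,100,3)
out=np.zeros((600,800,3),np.uint8)
# layout 4 panels
for im,x,y in((A[:320,:],0,0),(crop(a,90,185,1,1,1),0,0)):pass
out[0:115*4-160,0:480]=A[:300,:480];out[300:560,0:280]=B;out[280:600,440:800]=C;out[0:280,530:800]=D[:280]
cv2.imwrite('pics/c0.png',out[:,:,::-1])
for n,c in(('top',a),('side',b)):
    for k,m in masks(c).items():
        l,st,ce=comp(m)
        for i in range(1,len(st)):
            if 12<st[i,4]<6000: print(n,k,st[i],ce[i].round(1))
E
```

```text
top orange [399 242  22  14 185] [409.  249.3]
top orange [174 273  11   8  60] [179.  276.6]
top blue [ 228   79   72   84 3703] [264.1 117.6]
top blue [   0  127   22   88 1005] [  6.9 159.8]
top blue [151 218   2   9  17] [151.5 221.8]
top blue [ 375  227   53   48 1331] [397.8 250.8]
top brass [252  98  12  14 133] [257.7 104.9]
top brass [407 247  11   8  37] [411.1 251.1]
top brass [138 262  13  13 101] [144.3 267.7]
top brass [   0  271   30  133 3648] [ 13.7 336.5]
top brass [275 312  16  17 206] [282.8 319.9]
top red [156 228  23  14  29] [166.2 234.6]
top red [400 241  22  16  37] [413.3 250.8]
top red [398 242  13   6  14] [404.  243.8]
top red [173 272  13  10  98] [179.  276.6]
top white [ 115  200   87   56 2707] [158.2 227.2]
top white [ 518  262   42   66 1776] [543.6 294.7]
side orange [136  58  20  11 131] [143.4  63.6]
side orange [120  60  13  11  96] [125.3  65.7]
side orange [166  77  31   5  66] [181.3  78.8]
side orange [147  93  13  15 161] [153.1  99.8]
side orange [183 176   5   6  27] [184.9 178.6]
side orange [285 271  16  41 493] [292.5 291.5]
side blue 
[... 3376 characters left out ...]
 white [479 406   5  11  26] [481.3 411. ]
side white [493 407   8  11  45] [496.5 411.1]
side white [ 32 408  16  12  62] [ 40.2 414.6]
side white [301 409   6   8  24] [303.8 412.4]
side white [457 409  15  11  57] [462.6 414.4]
side white [194 411   7   5  20] [196.8 413.2]
side white [309 410   7  10  40] [311.3 415.7]
side white [359 411   5   7  25] [361.2 413.8]
side white [ 22 412  10   8  43] [ 27.  415.9]
side white [371 413  10   7  39] [375.1 416.6]
side white [284 414   6   5  13] [286.2 415.7]
side white [294 415   5   5  16] [296.4 417.6]
side white [ 46 416   9   4  22] [ 50.4 417.8]
side white [326 416  10   4  23] [329.8 418.1]
side white [445 417   6   3  16] [447.2 418.1]
```

View pics/c0.png

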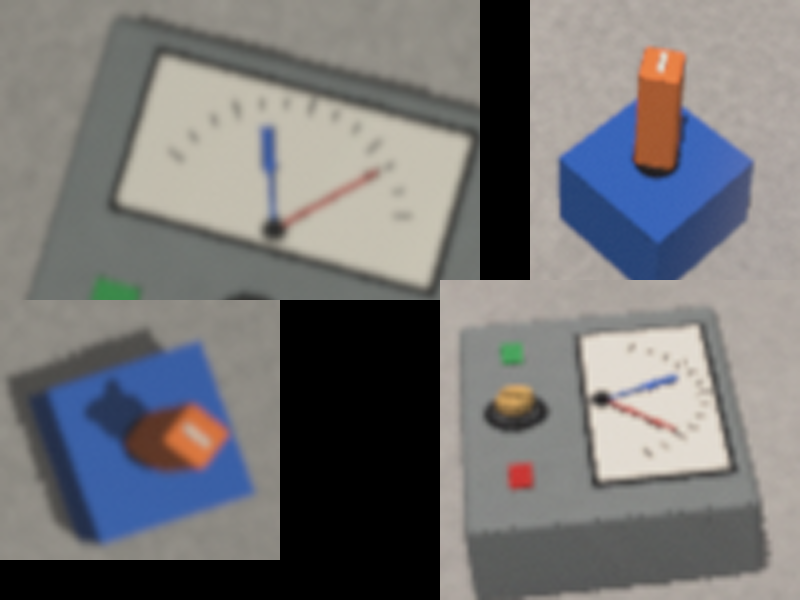

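The crops show the pivot at top-view pixel (153.5,242.2), the needle tip at (179.5,228) and the index tip at (152,217). The stand's top corners and the handle's top with its white stripe (about (411,246)–(417.5,251)) are clear. Next I convert these to positions and look closely at the slot.

```bash
python3 - <<'E'
from m import *
a=cam('top');b=cam('side')
P=lambda x,y,ox,oy,px,py,z,c=a,s=4:onz(c,ox+(x-px)/s-.4,oy+(y-py)/s-.4,z)
st=np.array([P(x,y,365,215,0,300,50) for x,y in((48,393),(203,343),(255,492),(103,543))])
print('stand',st.mean(0).round(1),[np.linalg.norm(st[i]-st[i-1]).round(1) for i in range(4)],[np.arctan2(*(st[i]-st[i-1])[[1,0]]).round(3) for i in range(4)])
t=np.array([P(x,y,365,215,0,300,122) for x,y in((163,437),(190,403),(229,435),(203,471))])
print('tool',t.mean(0).round(1),[np.linalg.norm(t[i]-t[i-1]).round(1) for i in range(4)],[np.arctan2(*(t[i]-t[i-1])[[1,0]]).round(3) for i in range(4)])
s=P(210,445,365,215,0,300,122)-P(183,425,365,215,0,300,122);print('stripe',s,np.arctan2(s[1],s[0]))
f=np.array([P(x,y,85,185,0,0,50) for x,y in((158,50),(480,132),(435,290),(113,207))])
print('face',f.round(1),[np.linalg.norm(f[i]-f[i-1]).round(1) for i in range(4)],[np.arctan2(*(f[i]-f[i-1])[[1,0]]).round(3) for i in range(4)])
pv=P(274,229,85,185,0,0,51);nt=P(378,172,85,185,0,0,51);it=P(268,128,85,185,0,0,51)
print('pivot',pv);[print(n,np.linalg.norm(v-pv),np.arctan2(*(v-pv)[[1,0]])) for n,v in(('needle',nt),('idx',it))]
# two-view screw
def tri(u,w):
    o1,d1=ray(a,*u);o2,d2=ray(b,*w);k=np.linalg.lstsq(np.c_[d1,-d2],o2-o1,rcond=None)[0]
    p,q=o1+k[0]*d1,o2+k[1]*d2;return ((p+q)/2).round(1),np.linalg.norm(p-q).round(1)
for n,z,u in(('brass',62,(145,267.7)),('mid',62,(146,267.7))):print(n,onz(a,*u,z))
print('side brass',onz(b,183.5,160,62),'pivot side',onz(b,165-.4+(602-440)/4,130-.4+(399-280)/4,51))
sp=[onz(b,250-.4+(x-530)/3,255-.4+y/3,122) for x,y in((640,72),(646,47),(687,54),(681,82))];print('tool side',np.mean(sp,0))
sp=[onz(b,250-.4+(x-530)/3,255-.4+y/3,50) for x,y in((559,162),(752,162),(657,242))];print('stand side',((sp[0]+sp[1])/2))
out=np.hstack([crop(a,130,252,32,32,12),crop(b,168,145,32,32,12)])
cv2.imwrite('pics/c1.png',out[:,:,::-1])
E
```

```text
stand [ 555.  -208.6   50. ] [np.float64(68.2), np.float64(70.8), np.float64(67.5), np.float64(69.1)] [np.float64(0.308), np.float64(-1.282), np.float64(-2.858), np.float64(1.87)]
tool [ 555.  -208.1  122. ] [np.float64(20.2), np.float64(17.3), np.float64(19.5), np.float64(17.6)] [np.float64(0.83), np.float64(-0.708), np.float64(-2.296), np.float64(2.476)]
stripe [ -8.0727083  -10.12616965   0.        ] -2.2438352175306133
face [[659.9 277.6  50. ]
 [619.9 134.5  50. ]
 [551.1 154.6  50. ]
 [590.7 296.6  50. ]] [np.float64(71.8), np.float64(148.5), np.float64(71.6), np.float64(147.4)] [np.float64(-0.268), np.float64(-1.843), np.float64(2.858), np.float64(1.299)]
pivot [579.28789219 225.04178547  51.        ]
needle 51.61258818344913 -1.0883835659860552
idx 44.62200420396291 0.06594579922401217
brass [534.59471617 235.46729356  62.        ]
mid [534.55727188 233.7391304   62.        ]
side brass [531.24511395 230.76452012  62.        ] pivot side [578.52776889 228.96309122  51.        ]
tool side [ 553.1299206  -209.22874642  122.        ]
stand side [ 551.68184436 -209.79234011   50.        ]
```

View pics/c1.png

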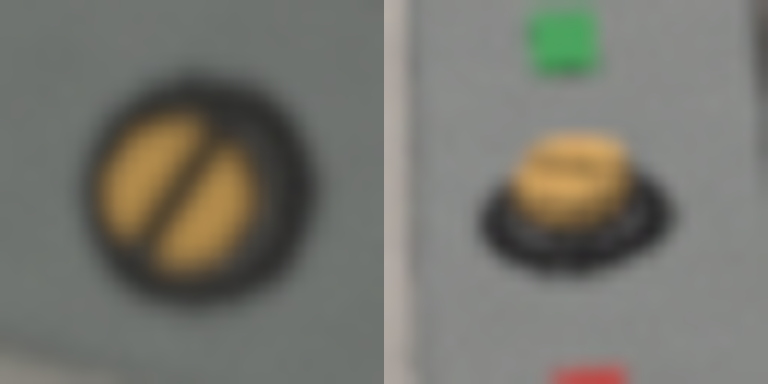

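The left crop shows the screw head centred near top-view pixel (144.5,267.4), with the slot running from (142.1,272.8) to (147.7,262.8). That is a world slot angle of about -0.52. The needle has to turn by about +1.15 rad (world -1.09 to +0.066). The tool is at about (554.5,-208.5) with its x axis at about 0.86. Moving above the tool.

move_arm(rotation=[[0,0,0.15],[0,0,0.3],[0,0,0.467],[0,0,0.467],[0,0,0.467]], travel=[[6,8,0],[12,16,0],[18,24,0],[24,32,0],[30.6,39.2,0]], jaw=[0.7,0.7,0.7,0.7,0.7], force=30)

```text
clock: 0.92
eef_pos: [439.1, -350.3, 214.8]
tcp_rot: [3.141, -0.0, 0.859]
wrist_force: [1.7, -0.7, -0.8]
grip_width: 66.7
grasp_force: 0.0
```

move_arm(rotation=[[0,0,0],[0,0,0],[0,0,0],[0,0,0],[0,0,0]], travel=[[4,4.8,0],[8,9.6,0],[10.5,13,0],[10.5,13,0],[10.5,13,0]], jaw=[0.7,0.7,0.7,0.7,0.7])

```text
clock: 1.55
eef_pos: [542.9, -222.3, 214.5]
tcp_rot: [-3.141, 0.001, 0.86]
wrist_force: [-0.7, 0.7, -0.4]
grip_width: 66.9
grasp_force: 0.0
```

move_arm(rotation=[[0,0,0],[0,0,0],[0,0,0],[0,0,0],[0,0,0]], travel=[[1.15,1.4,0],[1.15,1.4,-5],[1.15,1.4,-10],[1.15,1.4,-14.6],[1.15,1.4,-14.6]], jaw=[0.7,0.7,0.7,0.7,0.7])

```text
clock: 2.17
eef_pos: [551.4, -206.7, 64.2]
tcp_rot: [-3.133, 0.002, 0.859]
wrist_force: [-0.1, -0.0, -0.4]
grip_width: 66.4
grasp_force: 0.0
```

move_arm(rotation=[[0,0,0],[0,0,0],[0,0,0],[0,0,0],[0,0,0]], travel=[[0,0,0],[0,0,0],[0,0,0],[0,0,0],[0,0,0]], jaw=[0.15,0.15,0.15,0.15,0.15], force=30)

```text
clock: 2.8
eef_pos: [554.8, -208.0, 69.0]
tcp_rot: [3.141, -0.0, 0.86]
wrist_force: [0.2, 0.5, 0.2]
grip_width: 22.0
grasp_force: 0.0
```

move_arm(rotation=[[0,0,0],[0,0,0],[0,0,0],[0,0,0]], travel=[[0,0,0],[0,0,0],[0,0,0],[0,0,0]], jaw=[0.1,0.1,0.1,0.1], force=30)

```text
clock: 3.3
eef_pos: [554.8, -208.0, 68.9]
tcp_rot: [3.141, -0.0, 0.86]
wrist_force: [-0.6, 1.7, 3.5]
grip_width: 19.9
grasp_force: 30.0
```

move_arm(rotation=[[0,0,0],[0,0,0],[0,0,0],[0,0,0],[0,0,0]], travel=[[0,0,2],[0,0,5],[0,0,8],[0,0,10],[0,0,10]], jaw=[0.1,0.1,0.1,0.1,0.1])

```text
clock: 3.92
eef_pos: [555.9, -208.6, 171.3]
tcp_rot: [3.137, -0.001, 0.86]
wrist_force: [-0.0, -0.0, -0.1]
grip_width: 20.2
grasp_force: 30.0
```

move_arm(rotation=[[0,0,-0.15],[0,0,-0.3],[0,0,-0.45],[0,0,-0.6],[0,0,-0.75]], travel=[[0,5,0],[0,10,0],[0,15,0],[0,20,0],[0,25,0]], jaw=[0.1,0.1,0.1,0.1,0.1])

```text
clock: 4.55
eef_pos: [553.5, 43.6, 166.9]
tcp_rot: [-3.141, 0.002, 0.105]
wrist_force: [0.8, -0.3, -0.1]
grip_width: 20.2
grasp_force: 30.0
```

move_arm(rotation=[[0,0,-0.15],[0,0,-0.3],[0,0,-0.45],[0,0,-0.6],[0,0,-0.626]], travel=[[-1,5,0],[-2,10,0],[-2,15,0],[-2,19.4,0],[-2,19.4,0]], jaw=[0.1,0.1,0.1,0.1,0.1])

```text
clock: 5.18
eef_pos: [533.4, 238.1, 166.9]
tcp_rot: [3.14, 0.002, -0.513]
wrist_force: [0.7, -0.5, -0.6]
grip_width: 20.0
grasp_force: 30.0
```

move_arm(rotation=[[0,0,0],[0,0,0],[0,0,0],[0,0,0],[0,0,0]], travel=[[0,0,0],[0,0,-2],[0,0,-4],[0,0,-4],[0,0,-4]], jaw=[0.1,0.1,0.1,0.1,0.1])

```text
clock: 5.8
eef_pos: [534.7, 235.7, 128.3]
tcp_rot: [3.141, 0.0, -0.517]
wrist_force: [-0.6, 0.1, -0.4]
grip_width: 20.1
grasp_force: 30.0
```

```bash
python3 - <<'E'
from m import *
a=cam('top');b=cam('side');s=sense();print(s['eef_pos'],s['tcp_rot'],s['wrist_force'])
p=s['eef_pos'];print('expected tip side px',proj(b,[p[0],p[1],p[2]-56.9]),'screw top side px',proj(b,[534.8,236.5,62]),'tip top',proj(a,[p[0],p[1],p[2]-56.9]))
out=np.hstack([crop(a,105,220,80,80,5),crop(b,145,95,80,80,5)])
cv2.imwrite('pics/c2.png',out[:,:,::-1])
E
```

```text
[535.22519304 236.06892581 129.38049538] [-3.14063772e+00 -8.73239257e-04 -5.16274390e-01] [-0.18514983 -1.57667267 -0.08246557]
expected tip side px (np.float64(183.93676518549267), np.float64(154.2041553680066)) screw top side px (np.float64(184.2312452028521), np.float64(158.27036700845596)) tip top (np.float64(142.70682341230892), np.float64(267.3745124877557))
```

View pics/c2.png

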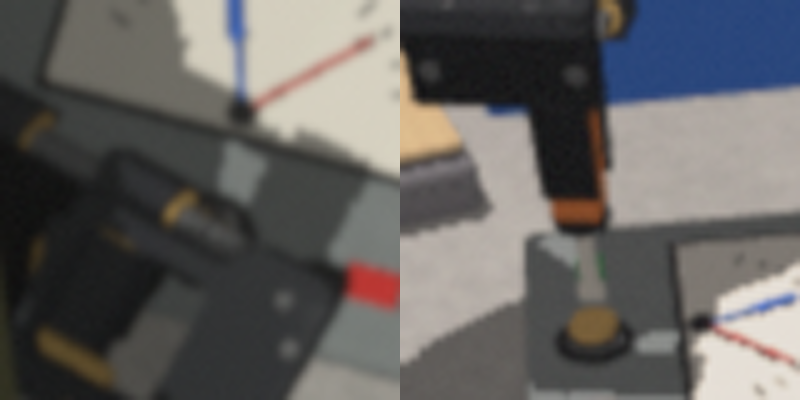

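The side crop shows the blade tip at about (182.6,154.6), nearly directly above the brass head at about (183.3,158). Both sit about 1 px left of prediction, so the alignment agrees. Descending gently.

move_arm(rotation=[[0,0,0],[0,0,0],[0,0,0],[0,0,0],[0,0,0]], travel=[[0,0.04,-0.4],[0,0.04,-0.8],[0,0.04,-0.9],[0,0.04,-0.9],[0,0.04,-0.9]], jaw=[0.1,0.1,0.1,0.1,0.1])

```text
clock: 6.52
eef_pos: [534.8, 236.4, 119.8]
tcp_rot: [-3.141, -0.0, -0.516]
wrist_force: [-1.1, 0.5, 0.4]
grip_width: 20.0
grasp_force: 30.0
```

move_arm(rotation=[[0,0,0],[0,0,0],[0,0,0],[0,0,0],[0,0,0]], travel=[[0,0,-0.1],[0,0,-0.2],[0,0,-0.25],[0,0,-0.25],[0,0,-0.25]], jaw=[0.1,0.1,0.1,0.1,0.1])

```text
clock: 7.15
eef_pos: [534.7, 236.4, 117.2]
tcp_rot: [-3.142, -0.0, -0.516]
wrist_force: [-0.3, 0.4, -0.4]
grip_width: 19.9
grasp_force: 30.0
```

move_arm(rotation=[[0,0,0],[0,0,0],[0,0,0],[0,0,0]], travel=[[0,0,-0.1],[0,0,-0.15],[0,0,-0.15],[0,0,-0.15]], jaw=[0.1,0.1,0.1,0.1])

```text
clock: 7.65
eef_pos: [534.7, 236.4, 115.6]
tcp_rot: [3.142, -0.0, -0.516]
wrist_force: [-0.8, -0.5, 0.5]
grip_width: 19.7
grasp_force: 30.0
```

```bash
python3 - <<'E'
from h import *
s=sense();print(s['eef_pos'],s['wrist_force'],s['moment'])
E
```

```text
[534.70253773 236.38261926 115.64980332] [-0.75012378 -0.54575752  0.5404157 ] [0.14438854 0.08714847 0.02594532]
```

move_arm(rotation=[[0,0,0],[0,0,0],[0,0,0],[0,0,0]], travel=[[0,0,-0.1],[0,0,-0.2],[0,0,-0.2],[0,0,-0.2]], jaw=[0.1,0.1,0.1,0.1])

```text
clock: 8.15
eef_pos: [534.7, 236.4, 113.6]
tcp_rot: [3.142, 0.0, -0.516]
wrist_force: [-0.5, 1.0, -0.7]
grip_width: 20.1
grasp_force: 30.0
```

move_arm(rotation=[[0,0,0.1],[0,0,0.2],[0,0,0.3],[0,0,0.4],[0,0,0.5]], travel=[[0,0,-0.05],[0,0,-0.05],[0,0,-0.05],[0,0,-0.05],[0,0,-0.05]], jaw=[0.1,0.1,0.1,0.1,0.1])

```text
clock: 8.78
eef_pos: [534.8, 236.8, 113.2]
tcp_rot: [-3.141, -0.0, -0.013]
wrist_force: [-0.5, 1.1, -1.3]
grip_width: 19.8
grasp_force: 30.0
```

```bash
cat > needle.py <<'E'
from m import *
def pca(m,pv,c):
    v,u=np.nonzero(m);q=np.array([onz(c,x,y,51) for x,y in zip(u,v)])[:,:2]-pv[:2]
    r=np.linalg.norm(q,axis=1);q=q[(r>12)&(r<60)]
    d=q.sum(0);return np.arctan2(d[1],d[0]).round(3),len(q)
def run(n='top'):
    c=cam(n);h=cv2.cvtColor(c['pixels'],cv2.COLOR_RGB2HSV).astype(int);H,S,V=h[...,0],h[...,1],h[...,2]
    pv=onz(c,153.1,241.8,51) if n=='top' else onz(c,205.1,159.3,51)
    W=np.zeros(H.shape,bool)
    if n=='top':W[195:243,112:206]=1
    else:W[138:182,201:238]=1
    red=((H<12)|(H>165))&(S>60)&W;bl=(H>100)&(H<130)&(S>80)&W
    return pca(red,pv,c),pca(bl,pv,c)
if __name__=='__main__':
    s=sense();print(s['eef_pos'],s['tcp_rot'],s['wrist_force'],s['moment'])
    for n in('top','side'):print(n,run(n))
E
python3 needle.py
```

```text
[534.76992523 236.81714591 113.23235028] [-3.14058963e+00 -3.07258802e-04 -1.31516470e-02] [-0.51267356  1.14275448 -1.28196979] [ 0.39301559 -0.0129171  -0.00896786]
top ((np.float64(-0.875), 37), (np.float64(0.08), 24))
side ((np.float64(-0.843), 19), (np.float64(0.051), 10))
```

move_arm(rotation=[[0,0,0.1],[0,0,0.2],[0,0,0.3],[0,0,0.4],[0,0,0.5]], travel=[[0,0,0],[0,0,0],[0,0,0],[0,0,0],[0,0,0]], jaw=[0.1,0.1,0.1,0.1,0.1])

```text
clock: 9.5
eef_pos: [534.7, 237.2, 113.3]
tcp_rot: [-3.14, -0.001, 0.485]
wrist_force: [0.2, 2.7, -0.1]
grip_width: 19.7
grasp_force: 30.0
```

move_arm(rotation=[[0,0,0.1],[0,0,0.2],[0,0,0.3],[0,0,0.3]], travel=[[0,0,0],[0,0,0],[0,0,0],[0,0,0]], jaw=[0.1,0.1,0.1,0.1])

```text
clock: 10.0
eef_pos: [534.6, 237.3, 113.3]
tcp_rot: [-3.14, -0.001, 0.781]
wrist_force: [-0.5, 3.6, -0.9]
grip_width: 20.1
grasp_force: 30.0
```

```bash
python3 needle.py
```

```text
[534.61932693 237.26983269 113.2734012 ] [-3.14026891e+00 -1.37880221e-03  7.81001453e-01] [-0.54783567  3.62164667 -0.91530456] [ 0.92229861  0.08171811 -0.03407707]
top ((np.float64(-0.06), 13), (np.float64(0.095), 1))
side ((np.float64(-0.035), 10), (np.float64(0.031), 1))
```

move_arm(rotation=[[0,0,0.06],[0,0,0.12],[0,0,0.12],[0,0,0.12]], travel=[[0,0.03,0],[0,0.05,0],[0,0.05,0],[0,0.05,0]], jaw=[0.1,0.1,0.1,0.1])

```text
clock: 10.6
eef_pos: [534.6, 237.3, 113.2]
tcp_rot: [-3.141, -0.001, 0.902]
wrist_force: [-1.0, 4.4, -1.3]
grip_width: 19.8
grasp_force: 30.0
```

```bash
python3 needle.py;python3 - <<'E'
from m import *
a=cam('top');b=cam('side')
out=np.hstack([crop(a,110,195,80,60,5),crop(b,195,130,50,60,5)[:300]])
out=np.hstack([cv2.resize(a['pixels'][200:250,135:185],(400,400),interpolation=cv2.INTER_CUBIC),cv2.resize(b['pixels'][138:178,200:240],(400,400),interpolation=cv2.INTER_CUBIC)])
cv2.imwrite('pics/c3.png',out[:,:,::-1])
E
```

```text
[534.56609045 237.31148712 113.22376047] [-3.14086739e+00 -5.67860119e-04  9.02140546e-01] [-1.00707405  4.40127692 -1.31007693] [1.12141003 0.20476558 0.00849046]Traceback (most recent call last):
  File "needle.py", line 16, in <module>
    for n in('top','side'):print(n,run(n))
                                   ~~~^^^
  File "needle.py", line 13, in run
    return pca(red,pv,c),pca(bl,pv,c)
                         ~~~^^^^^^^^^
  File "needle.py", line 3, in pca
    v,u=np.nonzero(m);q=np.array([onz(c,x,y,51) for x,y in zip(u,v)])[:,:2]-pv[:2]
                        ~~~~~~~~~~~~~~~~~~~~~~~~~~~~~~~~~~~~~~~~~~~~~^^^^^^
IndexError: too many indices for array: array is 1-dimensional, but 2 were indexed
```

View pics/c3.png

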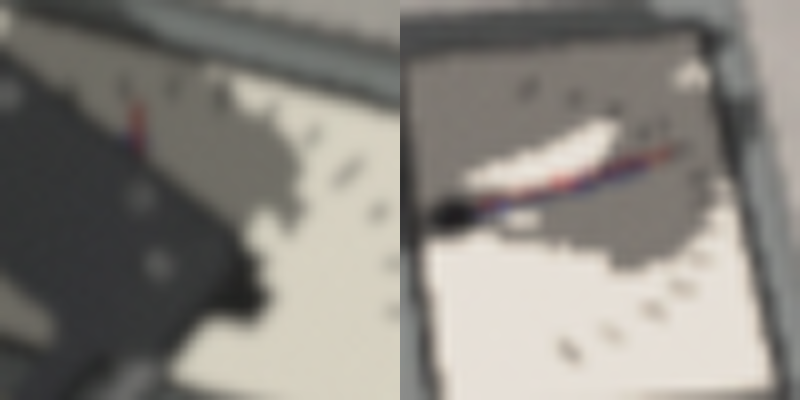

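The crop shows the red needle lying over the blue pointer (side-view line from (205,159) to (228.5,152.5)). I'll relax the blade a little, draw it out, and check from a clear view.

move_arm(rotation=[[0,0,-0.08],[0,0,-0.15],[0,0,-0.15],[0,0,-0.15],[0,0,-0.15]], travel=[[0,0,0],[0,0,0],[0,0,0.2],[0,0,0.5],[0,0,1.0]], jaw=[0.1,0.1,0.1,0.1,0.1])

```text
clock: 11.38
eef_pos: [534.9, 236.0, 123.4]
tcp_rot: [3.14, 0.001, 0.754]
wrist_force: [0.2, 0.1, -0.2]
grip_width: 20.1
grasp_force: 30.0
```

move_arm(rotation=[[0,0,0],[0,0,0],[0,0,0],[0,0,0],[0,0,0]], travel=[[0,0,2],[0,-4,4],[0,-8,6],[0,-12,6],[0,-16,6]], jaw=[0.1,0.1,0.1,0.1,0.1])

```text
clock: 12.0
eef_pos: [535.6, 75.3, 185.9]
tcp_rot: [3.138, -0.002, 0.754]
wrist_force: [0.4, 0.0, -0.6]
grip_width: 20.1
grasp_force: 30.0
```

```bash
python3 - <<'E'
from m import *
a=cam('top');b=cam('side');s=sense();print(s['eef_pos'],s['tcp_rot'],s['wrist_force'])
out=np.hstack([cv2.resize(a['pixels'][205:255,130:180],(400,400),interpolation=cv2.INTER_CUBIC),cv2.resize(b['pixels'][138:178,200:240],(400,400),interpolation=cv2.INTER_CUBIC)])
cv2.imwrite('pics/c4.png',out[:,:,::-1])
E
```

```text
[535.4833516   73.66550933 185.37176673] [ 3.13829015e+00 -9.46603939e-04  7.49942378e-01] [ 0.36504619 -0.17076418  0.12436056]
```

View pics/c4.png

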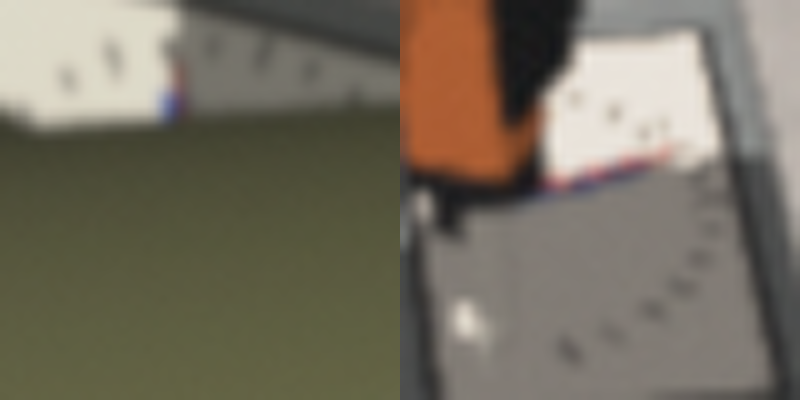

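The arm still blocks most of the view, though the needle tip does show at the pointer's end (top view about (152,214)). Moving further towards the stand before measuring again.

move_arm(rotation=[[0,0,0.1],[0,0,0.1],[0,0,0.1],[0,0,0.1],[0,0,0.1]], travel=[[0.5,-5,0],[1,-10,0],[1.5,-15,0],[1.9,-20,0],[1.9,-20,0]], jaw=[0.1,0.1,0.1,0.1,0.1])

```text
clock: 12.72
eef_pos: [554.4, -125.7, 184.7]
tcp_rot: [3.139, -0.0, 0.85]
wrist_force: [1.1, 0.6, -0.2]
grip_width: 19.8
grasp_force: 30.0
```

```bash
python3 - <<'E'
from m import *
a=cam('top');b=cam('side');s=sense();print(s['eef_pos'],s['tcp_rot'],s['wrist_force'])
out=np.hstack([cv2.resize(a['pixels'][205:255,130:180],(400,400),interpolation=cv2.INTER_CUBIC),cv2.resize(b['pixels'][138:178,200:240],(400,400),interpolation=cv2.INTER_CUBIC)])
cv2.imwrite('pics/c5.png',out[:,:,::-1])
E
sed -i "s/return pca(red,pv,c),pca(bl,pv,c)/return [pca(m,pv,c) for m in (red,bl,red|bl) if m.any()]/" needle.py; python3 needle.py
```

```text
[ 554.07078164 -122.98834216  184.1138622 ] [ 3.14087727e+00 -5.87378359e-04  8.53234016e-01] [ 0.22846268 -0.00470892 -0.59773375]
[ 554.07078164 -122.98834216  184.1138622 ] [ 3.14087727e+00 -5.87378359e-04  8.53234016e-01] [ 0.22846268 -0.00470892 -0.59773375] [-0.0535068  -0.10547013 -0.00201274]
top [(np.float64(0.058), 30), (np.float64(0.058), 30)]
side [(np.float64(0.047), 7), (np.float64(0.047), 7)]
```

View pics/c5.png

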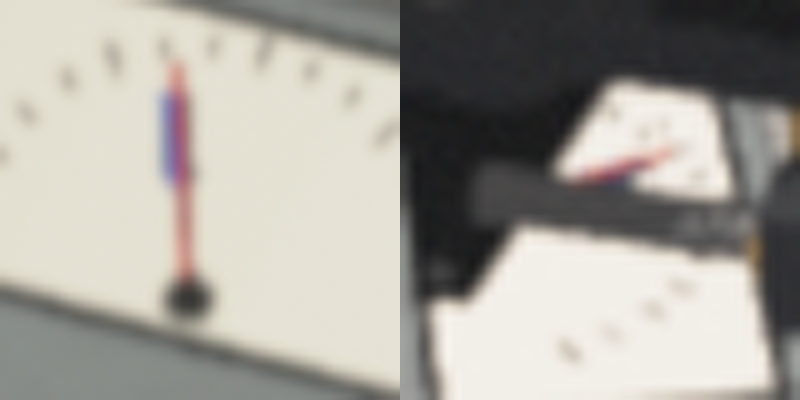

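Top view: the red needle runs from pivot (153.4,242.3) to tip (152.1,213.1), lying on the blue blade slightly to its clockwise side. A sub-pixel check against the first picture will give the residual.

```bash
python3 - <<'E'
from m import *
a=cam('top');i0=cv2.imread('pics/t0.png')[:,:,::-1].astype(float);i1=a['pixels'].astype(float)
pv=onz(a,153.1,241.8,51)
def fit(im,w,rows,ch):
    P=[]
    for v in rows:
        x=np.arange(146,160);s=im[v,146:160]
        k=np.clip((s[:,2]-s[:,0] if ch=='b' else s[:,0]-(s[:,1]))+w,0,None)
        k=np.clip(k-np.median(k)-8,0,None)
        if k.sum()>10:P.append(onz(a,(k*x).sum()/k.sum(),v,51)[:2])
    P=np.array(P);d=P-pv[:2];th=np.arctan2(d[:,1],d[:,0]);return th.round(3),np.median(th).round(3)
print('blue0',fit(i0,0,range(216,234),'b'))
print('red1',fit(i1,0,range(213,234),'r'))
E
```

```text
blue0 (array([0.069, 0.078, 0.079, 0.08 , 0.081, 0.082, 0.084, 0.085, 0.086,
       0.087, 0.088, 0.085, 0.082, 0.067, 0.066, 0.067, 0.072, 0.075]), np.float64(0.081))
red1 (array([0.058, 0.058, 0.059, 0.054, 0.053, 0.052, 0.052, 0.055, 0.056,
       0.055, 0.057, 0.057, 0.059, 0.058, 0.057, 0.056, 0.054, 0.054,
       0.057, 0.063, 0.07 ]), np.float64(0.057))
```

The needle is within about 0.025 rad of the pointer, against a tolerance of 0.07. Returning the tool.

move_arm(rotation=[[0,0,0],[0,0,0],[0,0,0],[0,0,0],[0,0,0]], travel=[[0,-4,0],[0.05,-8.5,0],[0.05,-8.5,0],[0.05,-8.5,0],[0.05,-8.5,0]], jaw=[0.1,0.1,0.1,0.1,0.1])

```text
clock: 13.6
eef_pos: [554.3, -206.7, 183.1]
tcp_rot: [-3.141, -0.0, 0.856]
wrist_force: [-0.2, -0.7, -0.4]
grip_width: 20.2
grasp_force: 30.0
```

move_arm(rotation=[[0,0,0],[0,0,0],[0,0,0],[0,0,0],[0,0,0]], travel=[[0.05,-0.14,-3],[0.05,-0.14,-6],[0.05,-0.14,-6.8],[0.05,-0.14,-6.8],[0.05,-0.14,-6.8]], jaw=[0.1,0.1,0.1,0.1,0.1])

```text
clock: 14.22
eef_pos: [555.7, -209.7, 116.8]
tcp_rot: [3.139, -0.001, 0.854]
wrist_force: [0.7, 0.1, 0.6]
grip_width: 19.7
grasp_force: 30.0
```

move_arm(rotation=[[0,0,0],[0,0,0],[0,0,0],[0,0,0],[0,0,0]], travel=[[0,0,-0.4],[0,0,-0.8],[0,0,-1.2],[0,0,-1.6],[0,0,-1.6]], jaw=[0.1,0.1,0.1,0.1,0.1])

```text
clock: 14.85
eef_pos: [554.3, -209.3, 98.5]
tcp_rot: [-3.141, 0.0, 0.854]
wrist_force: [0.4, 0.4, 0.7]
grip_width: 20.2
grasp_force: 30.0
```

move_arm(rotation=[[0,0,0],[0,0,0],[0,0,0],[0,0,0],[0,0,0]], travel=[[0.03,0.08,-0.6],[0.03,0.08,-1.3],[0.03,0.08,-2.0],[0.03,0.08,-2.8],[0.03,0.08,-2.8]], jaw=[0.1,0.1,0.1,0.1,0.1])

```text
clock: 15.48
eef_pos: [554.3, -208.4, 70.0]
tcp_rot: [-3.14, 0.001, 0.854]
wrist_force: [1.2, 0.0, -1.5]
grip_width: 19.9
grasp_force: 30.0
```

move_arm(rotation=[[0,0,0],[0,0,0],[0,0,0],[0,0,0]], travel=[[0,0,-0.05],[0,0,-0.1],[0,0,-0.1],[0,0,-0.1]], jaw=[0.1,0.1,0.1,0.1])

```text
clock: 15.98
eef_pos: [555.1, -208.7, 70.3]
tcp_rot: [3.141, -0.0, 0.854]
wrist_force: [-0.3, -0.0, 0.0]
grip_width: 20.0
grasp_force: 30.0
```

move_arm(rotation=[[0,0,0],[0,0,0],[0,0,0],[0,0,0]], travel=[[0,0,-0.05],[0,0,-0.1],[0,0,-0.1],[0,0,-0.1]], jaw=[0.1,0.1,0.1,0.1])

```text
clock: 16.48
eef_pos: [555.0, -208.7, 69.1]
tcp_rot: [-3.142, 0.0, 0.854]
wrist_force: [-0.4, 0.1, -0.3]
grip_width: 19.7
grasp_force: 30.0
```

move_arm(rotation=[[0,0,0],[0,0,0],[0,0,0],[0,0,0]], travel=[[0,0,-0.04],[0,0,-0.06],[0,0,-0.06],[0,0,-0.06]], jaw=[0.1,0.1,0.1,0.1])

```text
clock: 16.98
eef_pos: [555.1, -208.7, 68.9]
tcp_rot: [3.142, -0.0, 0.854]
wrist_force: [-1.1, 0.4, 3.0]
grip_width: 20.0
grasp_force: 30.0
```

Contact at z = 68.9, the same height as at the grasp, so the tool is home. Releasing and rising.

move_arm(rotation=[[0,0,0],[0,0,0],[0,0,0],[0,0,0],[0,0,0]], travel=[[0,0,0],[0,0,0],[0,0,0],[0,0,0],[0,0,0]], jaw=[0.3,0.5,0.7,0.7,0.7])

```text
clock: 17.6
eef_pos: [555.0, -208.7, 68.5]
tcp_rot: [-3.142, -0.0, 0.854]
wrist_force: [-0.2, -0.4, -0.5]
grip_width: 62.3
grasp_force: 0.0
```

move_arm(rotation=[[0,0,0],[0,0,0],[0,0,0],[0,0,0],[0,0,0]], travel=[[0,0,3],[0,0,7],[0,0,12],[-4,-5,16],[-9,-10,16]], jaw=[0.7,0.7,0.7,0.7,0.7])

```text
clock: 18.23
eef_pos: [479.6, -296.3, 231.2]
tcp_rot: [3.134, -0.0, 0.856]
wrist_force: [0.2, -0.1, -0.4]
grip_width: 66.6
grasp_force: 0.0
```

move_arm(rotation=[[0,0,0],[0,0,0],[0,0,0],[0,0,0],[0,0,0]], travel=[[-4,-5,0],[-8,-10,0],[-12,-15,0],[-12,-15,0],[-12,-15,0]], jaw=[0.7,0.7,0.7,0.7,0.7])

```text
clock: 18.85
eef_pos: [358.5, -444.6, 226.7]
tcp_rot: [-3.141, -0.001, 0.853]
wrist_force: [0.6, 0.8, -0.8]
grip_width: 66.6
grasp_force: 0.0
```

```bash
python3 - <<'E'
from m import *
a=cam('top');b=cam('side');s=sense();print(s['eef_pos'],s['wrist_force'])
out=np.hstack([a['pixels'][150:350,80:480],b['pixels'][120:320,0:400]])
out=np.vstack([out,np.hstack([crop(a,130,200,50,50,8),crop(b,240,250,100,100,4)])])
cv2.imwrite('pics/c6.png',out[:,:,::-1])
E
python3 needle.py
```

```text
[ 359.37894173 -443.80322696  226.83830009] [0.16085669 0.97012217 0.0498136 ]
[ 359.37894173 -443.80322696  226.83830009] [-3.14150719e+00 -4.72717427e-04  8.55292856e-01] [0.16085669 0.97012217 0.0498136 ] [0.00235433 0.0070139  0.00964508]
top [(np.float64(0.057), 31), (np.float64(0.057), 31)]
side []
```

View pics/c6.png

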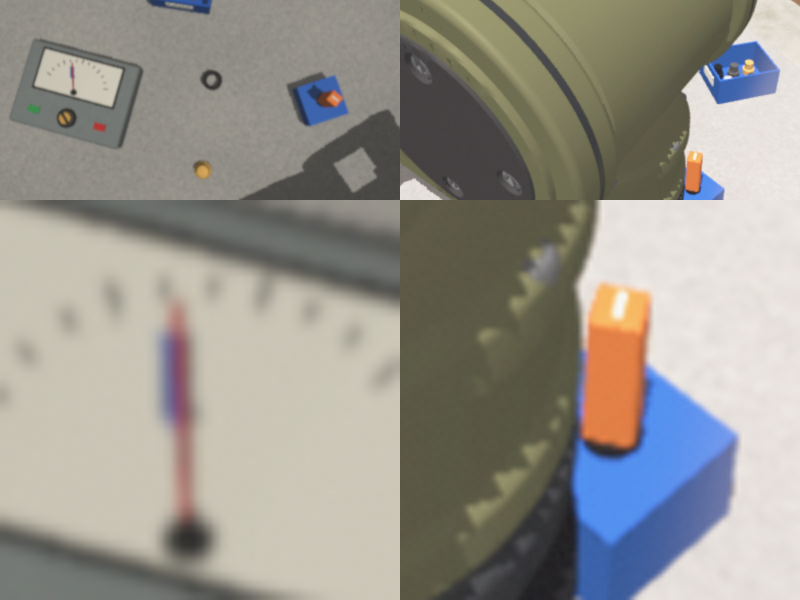

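The needle lies over the pointer. The tool stands upright with its collar on the stand's top (top view handle about (412,249)), and the fitting and bushing have not moved. Handing in.

```bash
python3 -c "
from rig import *
print(finish_job())"
```

```text
the job is handed in; nothing more can be done
None
```

The needle lies over the blue pointer, within about 0.025 rad by camera; the tool is upright and home in its stand, and the job is handed in (no verdict came back).

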